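# Open the child-resistant cap of a thinner tin

### The job

Open the rectangular thinner tin: push its black child-resistant cap down hard until you feel it bottom (about 19 N, never more than 28 N, side load included), keep it pushed down while you turn it anticlockwise past its catches, and lift it off. Set the cap down by hand, not dropped, in the shallow wooden tray, open side down, let go of it, and leave the other things on the bench where they are.

Things in the scene. Friction and masses are not known exactly. Their poses are not given: they have to be found in the camera images.
- tin: Rectangular aluminium tin in a wooden holder screwed to the bench; it cannot move. Holder 85 x 125 x 32 mm (x, y, z), tin 65 x 105 mm, its flat top 130 mm above the bench. Origin: centre of the holder's underside, on the bench; z up along the neck's axis.
- neck (a point): On the neck's axis, 165 mm above the bench, inside the cap. A spring liner pushes the cap up with 7 N, 0.7 N more per mm pushed down. How far the cap must go down to free its lugs cannot be seen and differs from tin to tin, 2 to 12 mm; 1.5 mm further it bottoms hard, at 9 to 17 N. Over 28 N between cap and tin, side load included, spoils it; it has 2 mm of play sideways.
- cap: Black round ribbed cap, 50 mm across, 44.5 mm high, about 35 g, hollow below (33 mm deep), solid in its top 11 mm. Origin: centre of its underside; z up. Locked, its underside is 152 mm above the bench, 22 mm above the tin's top, and its x axis lies along the tin's x within 0.1 rad.
- cap_top (a point): Centre of the cap's flat top, 44.5 mm above its underside; axes as the cap. Kept pushed down, the cap turns anticlockwise seen from above: 0.9 rad from locked its lugs are out from under the catches, at 1.35 rad they meet end stops; about 1.1 rad is best for lifting it off.
- tray: Shallow open wooden tray, 140 x 140 mm outside, fixed to the bench, walls 6 mm thick and 16 mm high; the floor's top is about 6 mm above the bench. Origin: centre of its underside, z up. The tray and the tin stand on different sides (left or right) of the bench, which is which changes.
- screwdriver: screwdriver lying flat between the two halves of the bench, handle towards the robot (bystander)
- wax_jar: small amber jar, 52 mm across and 45 mm high (bystander)
- glue_bottle: white glue bottle, 56 mm across and 150 mm high, upright (bystander)
- varnish_can: round steel can, 80 mm across and 100 mm high, upright (bystander)
- sanding_block: cork sanding block 100 x 60 x 33 mm (bystander)
- mallet: wooden mallet lying flat, head 64 mm thick (bystander)
- wrench: flat steel wrench lying on the bench near the robot (bystander)
Things that resemble listed ones, but are neither listed nor needed, are in the scene too. What is shaped like the cap but green is not meant. There is more than one size of the tray; the job needs the smaller.

How it is judged:
By the outcome, as a careful person would: the job done as asked, in the order asked, and still so for the second after the job is handed in, with the robot touching nothing.
It also fails if it takes over 67 s, if anything falls off the work surface, if the arm or the gripper's body presses on something with over 40 N, if the wrist force passes 120 N, or if a joint passes its speed limit or range.

### The arm

A 6-joint arm with a two-finger parallel gripper is mounted at the origin on the work surface. World frame = base frame: x ahead of the robot, y to its left, z up, the work surface at z = 0. Lengths are in mm, angles in rad, forces in N, time in s.
With the tool pointing down it reaches from about 275 to 825 mm from the base axis. Payload 5.2 kg.
Tool frame: the origin (TCP) lies between the finger pads; the fingertips stand 8 mm ahead of it and the grasp point (between the pads) lies 11 mm behind it; z points along the fingers, y is the line along which they close (so a half turn about z gives the same grasp; the last joint's range is limited). The gripper opens to 93 mm and grips with 3 to 60 N. Pads are 15 mm wide; open, the fingers measure 128 mm over their backs; the gripper's body (75 mm by 188 mm) begins 65 mm behind the grasp point.
Start: joints at [-0.203, 0.259, 1.535, -0, 1.348, -0.203], TCP at [550.005, 0.023, 226.653] pointing down, gripper open.
Joint ranges: [-3.14, 3.14], [-0.91, 2.08], [0.19, 2.58], [-1.22, 4.36], [0.22, 2.71], [-3.12, 3.12]. Speed limits (rad/s): [2.57, 2.57, 3.14, 3.14, 3.14, 3.14].

### API

Orientations are given as a rotation vector (axis times angle).
In Python, from cell import get_state, read_camera, sign_off gives the robot as it stands.
- The arm moves only by the shell command python3 -m crank 'ROWS' [OPENING] [FORCE]. ROWS is JSON, a list of rows, each a list of 2 entries, a list of its own where there are three numbers: the shift along the world's x, y, z normalised to -1 to 1, where 1 is 0.02 m, then the turn about the world's z normalised to -1 to 1, where 1 is 0.1 rad. A call has 1 to 5 rows; each row shifts and turns the commanded pose from where the row before left it; what a row does not reach is not made up. A row lasts 1/12 s, in which the tool goes at most 41.7 mm and 7.16 degrees, less where a joint would pass 70% of its speed; a pose out of reach is approached as far as the arm can. A call with a number of a shift or a turn outside -1 to 1 is refused whole. A call with a gripper value outside its range is refused whole. OPENING is the closure, from 0 (fully open) to 1 (shut), set as the call begins (- or left out, the last holds). The fingers move at their own pace and stop on an object; FORCE is the grip in N (left out, the last holds). Time passes only in rows, so rows that do not move let the fingers close. It gives the time, the measured TCP pose, the force, the opening and the grip force at its end, in the units of the state.
- get_state(): the state, without advancing time (a new reading comes with each control period).
- read_camera(name): name is "scene" or "side" or "wrist"; returns a dict with "pixels" (384x512x3 uint8, red, green, blue), "range_z" (384x512 float32, mm along the optical axis (not along the pixel's ray), 0 where there is no reading), "mtx" (3x3 intrinsics, pixels), "D" ([k1, k2, p1, p2, k3] as OpenCV has them; the pictures are not rectified), "R" (3x3) and "t" (3): a world point X has camera coordinates R X + t. Camera axes: x right, y down, z forward; pixel columns grow to the right and rows downward; lengths in mm; the calibration is good to about 2 mm. A picture is of the moment at which its call begins.
- sign_off(): hands the job in; it is judged then, once.
The state is a dict: "time": time; "q": joint angles; "joint_vel": joint speeds; "joint_efforts": joint torques, N m; "ee_pos": TCP position; "tcp_rot": TCP orientation; "wrist_force": force on the tool from outside, world axes, zero at the start; "ft_torque": the same for the moment, N m; "width": opening from 0.0 (shut) to 1.0 (fully open); "gripper_force": force on a finger pad.
Only numpy, scipy, OpenCV 4.12 (cv2) and the standard library are available. Lean on these libraries where they do the work, as an engineer would, in place of code of your own. Each camera call takes 0.05 s, during which the arm holds its last target. There are 200 camera calls.

## Working session

There is one attempt and no reset: what is moved stays moved. The work goes in short steps, Python scripts to look and compute and a shell command to move; the robot and the scene stay as the last step left them, time stands still between calls to the robot, and variables do not carry over. Pictures are saved under pics/ and viewed, at most 10 in all, crops included, and the job is handed in when it is done.

```bash
mkdir -p pics; ls; cat > h.py <<'E'
import numpy as np, cv2, pickle
from cell import get_state, read_camera
def snap(n,f):
    c=read_camera(n); cv2.imwrite(f'pics/{f}.png',c['pixels'][:,:,::-1]); pickle.dump(c,open(f'pics/{f}.pkl','wb')); return c
def load(f): return pickle.load(open(f'pics/{f}.pkl','rb'))
def plane(c,uv,z):
    p=cv2.undistortPoints(np.array([[uv]],float),c['mtx'],np.array(c['D'],float))[0,0]
    R=np.array(c['R']);t=np.array(c['t']);d=R.T@np.array([p[0],p[1],1]);o=-R.T@t
    return o+d*(z-o[2])/d[2]
def cloud(c):
    h,w=c['range_z'].shape;v,u=np.mgrid[:h,:w]
    p=cv2.undistortPoints(np.stack([u.ravel(),v.ravel()],1).astype(float)[:,None],c['mtx'],np.array(c['D'],float))[:,0]
    z=c['range_z'].ravel()[:,None];X=np.hstack([p*z,z])
    X=(X-np.array(c['t']).ravel())@np.array(c['R']);X[z[:,0]==0]=np.nan
    return X.reshape(h,w,3)
E
python3 - <<'E'
from h import *
a=snap('scene','s0');b=snap('side','d0');
for c in(a,b): print(-np.array(c['R']).T@np.array(c['t']).ravel())
print(get_state())
im=np.hstack([a['pixels'],b['pixels']])[:,:,::-1]
cv2.imwrite('pics/both.png',np.vstack([cv2.resize(a['pixels'][:,:,::-1],(800,600))]))
E
```

```text
pics
[1123.81049581 -230.51234287  915.02282809]
[ -52.42079075  920.93533062 1130.23193004]
{'time': 0.1, 'q': array([-2.02751307e-01,  2.59250812e-01,  1.53594668e+00, -6.62750006e-06,
        1.34797554e+00, -2.02837000e-01]), 'joint_vel': array([-3.20166038e-05, -2.26537567e-03, -1.60756849e-03,  1.28849448e-03,
        8.40940384e-04, -1.11186274e-03]), 'joint_efforts': array([ 2.99393134e-03, -4.38208973e+01, -2.84642941e+01,  7.21958186e-02,
        3.61894083e-02, -1.01468524e-04]), 'ee_pos': array([5.49540842e+02, 1.42281616e-01, 2.25922028e+02]), 'tcp_rot': array([-2.22041385e+00, -2.22060739e+00,  1.37375127e-03]), 'wrist_force': array([-0.27146078,  0.388435  , -0.20375587]), 'ft_torque': array([0.01295566, 0.00546084, 0.03067896]), 'gripper_force': 0.0, 'width': 0.9974143301736171}
```

View pics/s0.png

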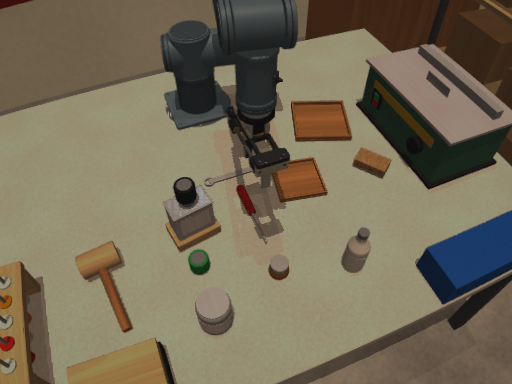

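View pics/d0.png

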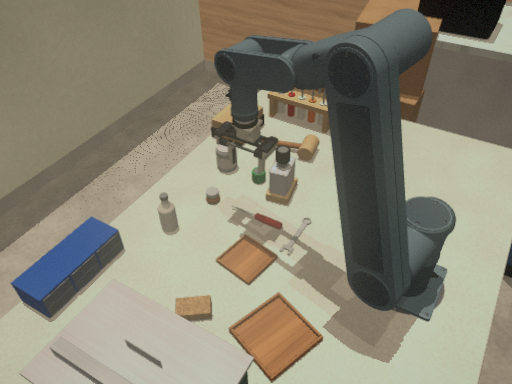

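In the scene view the tin with its black cap is at (185,188). The green look-alike is at (199,261), so that one is excluded. The trays are at (320,120) and (300,179). The side view shows the trays unobstructed at (247,258), smaller, and (276,333), larger. Next I'll measure them and confirm in a crop.

```bash
python3 - <<'E'
from h import *
a=load('s0');b=load('d0')
for n,c,box in(('s',a,(160,165,215,250)),('d',b,(262,140,305,205))):
    X=cloud(c);x0,y0,x1,y1=box;P=X[y0:y1,x0:x1].reshape(-1,3);rgb=c['pixels'][y0:y1,x0:x1].reshape(-1,3).astype(int)
    for lo,hi,nm in((190,202,'captop'),(127,134,'tintop'),(28,36,'holder')):
        m=(P[:,2]>lo)&(P[:,2]<hi)
        if nm=='captop': m&=rgb.max(1)<90
        Q=P[m]
        if len(Q)>5:
            r=cv2.minAreaRect(Q[:,:2].astype(np.float32)); print(n,nm,len(Q),r,Q.min(0),Q.max(0))
    # cap top by image
X=cloud(b)
for nm,box in(('small',(210,230,285,290)),('large',(222,288,330,384))):
    x0,y0,x1,y1=box;P=X[y0:y1,x0:x1].reshape(-1,3);rgb=b['pixels'][y0:y1,x0:x1]
    hsv=cv2.cvtColor(rgb,cv2.COLOR_RGB2HSV).reshape(-1,3)
    m=(P[:,2]>2)&(P[:,2]<22)&(hsv[:,1]>110)
    M=m.reshape(y1-y0,x1-x0).astype(np.uint8);k,l,st,_=cv2.connectedComponentsWithStats(M)
    i=1+np.argmax(st[1:,4]);Q=P[(l==i).ravel()]
    print(nm,cv2.minAreaRect(Q[:,:2].astype(np.float32)),np.percentile(Q[:,2],[5,50,95]))
i1=cv2.resize(a['pixels'][150:280,150:340],None,fx=3,fy=3,interpolation=2);i2=cv2.resize(a['pixels'][90:210,265:360],None,fx=2.3,fy=2.3)
cv2.imwrite('pics/crop1.png',i1[:,:,::-1])
E
```

```text
s captop 165 ((506.6787109375, -165.68373107910156), (49.94795227050781, 46.44264602661133), 23.809818267822266) [ 481.13930714 -189.86387854  190.03817335] [ 532.63287727 -141.67237042  198.06827207]
s tintop 588 ((507.6576232910156, -165.35302734375), (69.9010238647461, 106.9967269897461), 10.185219764709473) [ 464.7345252  -223.93536146  127.00873902] [ 549.21510695 -108.08314178  133.99735728]
s holder 265 ((529.48291015625, -176.45660400390625), (128.57774353027344, 77.3205795288086), 76.22146606445312) [ 477.81057021 -231.44379228   28.0095483 ] [ 560.71440597 -104.81004145   35.53499903]
d captop 61 ((505.7518615722656, -160.4226837158203), (50.41896057128906, 48.14229965209961), 82.03469848632812) [ 482.28288244 -187.61115493  190.08859909] [ 529.85733212 -134.86083263  201.78837467]
d tintop 208 ((508.4413757324219, -163.3800811767578), (67.42025756835938, 111.94940948486328), 10.017037391662598) [ 466.75555626 -223.34073281  127.01705088] [ 541.80847571 -104.61772022  133.99981906]
d holder 227 ((550.826904296875, -257.22039794921875), (127.42621612548828, 339.67755126953125), 14.112500190734863) [ 458.72088169 -420.08995778   28.09323942] [653.45539808 -91.04207673  35.98975181]
small ((450.1303405761719, 175.2637176513672), (138.66661071777344, 138.36651611328125), 79.38510131835938) [ 3.35777015  7.32385491 16.8115186 ]
large ((244.05599975585938, 359.25885009765625), (185.070556640625, 185.3191680908203), 70.10768127441406) [ 4.39824798  8.46089032 19.87885527]
```

View pics/crop1.png

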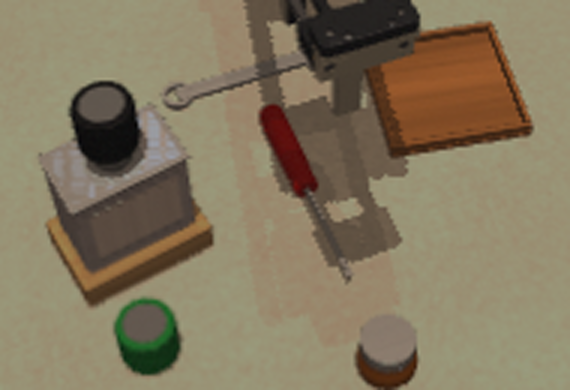

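The crop confirms it: the black cap is on the tin and the green one stands on the bench. The trays measure 139 mm at (450,175) and 185 mm, so the smaller one is the target. The cap axis is at about (507,-165). I'm approaching above it now.

```bash
python3 -m crank '[[[-0.24,-0.92,0.1],0],[[-0.24,-0.92,0.1],0],[[-0.24,-0.92,0.1],0],[[-0.24,-0.92,0],0],[[-0.24,-0.92,0],0]]' 0 && python3 -m crank '[[[-0.24,-0.92,0],0],[[-0.24,-0.92,0],0],[[-0.24,-0.92,0],0],[[-0.22,-0.9,0],0],[[0,0,0],0]]' && python3 - <<'E'
from h import *
c=snap('wrist','w0');s=get_state();print(s['time'],s['ee_pos'],s['tcp_rot'],s['wrist_force'],s['q'])
X=cloud(c);P=X.reshape(-1,3);rgb=c['pixels'].reshape(-1,3)
m=(P[:,2]>190)&(P[:,2]<203)&(np.hypot(P[:,0]-507,P[:,1]+165)<40);Q=P[m];print(m.sum(),Q.min(0),Q.max(0),cv2.minEnclosingCircle(Q[:,:2].astype(np.float32)) if len(Q) else 0)
E
```

```text
time: 0.52
ee_pos: [525.5, -92.6, 232.4]
tcp_rot: [-2.221, -2.221, 0.0]
wrist_force: [0.6, 0.5, -0.5]
width: 1.003
gripper_force: 0.0
time: 0.93
ee_pos: [506.4, -167.9, 232.1]
tcp_rot: [-2.224, -2.218, 0.002]
wrist_force: [0.9, -0.7, 0.3]
width: 1.003
gripper_force: 0.0
0.9833 [ 506.67702901 -166.38268754  232.16758887] [-2.22369771e+00 -2.21792315e+00  5.61370231e-04] [-0.40255827 -0.22507699 -0.29272857] [-5.26494938e-01  2.25443902e-01  1.56500349e+00 -1.19385889e-04
  1.35209700e+00 -5.23868777e-01]
3952 [ 481.45066401 -190.79192954  190.0350286 ] [ 532.039822   -140.15989707  198.62550854] ((506.76678466796875, -165.8286590576172), 25.80541229248047)
```

View pics/w0.png

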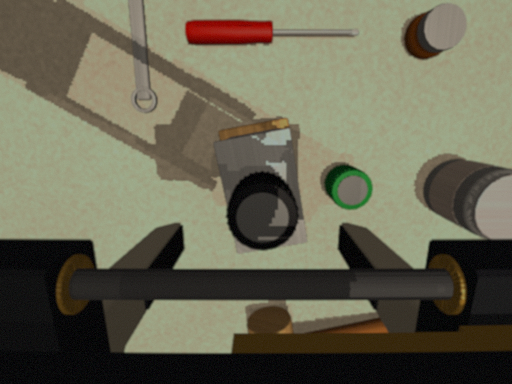

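The wrist view shows the cap at (262,210), centred between the fingers. Its measured centre is (506.8,-165.7), which matches the TCP. I'm descending and gripping.

```bash
python3 -m crank '[[[0,0.02,-0.8],0],[[0,0,-0.8],0],[[0,0,-0.8],0],[[0,0,-0.65],0],[[0,0,0],0]]' && python3 -m crank '[[[0,0,0],0],[[0,0,0],0],[[0,0,0],0],[[0,0,0],0],[[0,0,0],0]]' 1 15 && python3 -m crank '[[[0,0,0],0],[[0,0,0],0],[[0,0,0],0],[[0,0,0],0],[[0,0,0],0]]' 1 15
```

```text
time: 1.4
ee_pos: [505.6, -162.8, 168.7]
tcp_rot: [-2.217, -2.218, 0.002]
wrist_force: [-0.7, 0.1, -0.3]
width: 0.999
gripper_force: 0.0
time: 1.82
ee_pos: [507.6, -164.9, 172.4]
tcp_rot: [2.22, 2.221, 0.001]
wrist_force: [-0.1, 1.0, -0.4]
width: 0.691
gripper_force: 0.0
time: 2.23
ee_pos: [507.3, -164.9, 171.9]
tcp_rot: [2.221, 2.221, 0.0]
wrist_force: [-0.1, -0.3, 2.8]
width: 0.532
gripper_force: 15.0
```

```bash
python3 -m crank '[[[0,0,0],0],[[0,0,0],0],[[0,0,0],0]]' 1 55 && python3 -m crank '[[[0,0,-0.05],0],[[0,0,-0.05],0],[[0,0,0],0]]' && python3 -m crank '[[[0,0,-0.05],0],[[0,0,-0.05],0],[[0,0,0],0]]'
```

```text
time: 2.48
ee_pos: [507.3, -164.8, 171.9]
tcp_rot: [2.221, 2.221, 0.0]
wrist_force: [-0.8, 1.2, 3.4]
width: 0.526
gripper_force: 55.0
time: 2.73
ee_pos: [507.3, -164.9, 170.3]
tcp_rot: [2.221, 2.221, 0.0]
wrist_force: [-1.1, 1.2, 7.2]
width: 0.527
gripper_force: 55.0
time: 2.98
ee_pos: [507.3, -164.8, 168.5]
tcp_rot: [2.221, 2.221, 0.0]
wrist_force: [-1.8, 1.2, 9.7]
width: 0.526
gripper_force: 55.0
```

```bash
python3 -m crank '[[[0,0,-0.05],0],[[0,0,0],0],[[0,0,0],0]]' && python3 -m crank '[[[0,0,-0.05],0],[[0,0,0],0],[[0,0,0],0]]'&& python3 -m crank '[[[0,0,-0.05],0],[[0,0,0],0],[[0,0,0],0]]'
```

```text
time: 3.23
ee_pos: [507.3, -164.9, 167.7]
tcp_rot: [2.221, 2.221, 0.0]
wrist_force: [-2.4, 1.3, 9.7]
width: 0.528
gripper_force: 55.0
time: 3.48
ee_pos: [507.4, -164.9, 166.8]
tcp_rot: [2.22, 2.221, 0.0]
wrist_force: [-2.0, 2.1, 10.0]
width: 0.53
gripper_force: 55.0
time: 3.73
ee_pos: [507.4, -164.9, 166.7]
tcp_rot: [2.22, 2.22, 0.0]
wrist_force: [-4.3, 1.9, 15.9]
width: 0.528
gripper_force: 55.0
```

Bottoming felt at z≈166.7. I'll press a little more, relieve the side load, and then turn.

```bash
python3 -m crank '[[[-0.02,0.0,-0.03],0],[[0,0,0],0],[[0,0,0],0]]' && python3 -m crank '[[[0,0,0],0.5],[[0,0,0],0.5],[[0,0,0],0]]'
```

```text
time: 3.98
ee_pos: [507.4, -164.9, 166.7]
tcp_rot: [2.219, 2.22, 0.001]
wrist_force: [-4.8, 2.6, 18.4]
width: 0.524
gripper_force: 55.0
time: 4.23
ee_pos: [507.9, -165.3, 166.7]
tcp_rot: [2.102, 2.33, 0.002]
wrist_force: [-2.6, 2.6, 17.0]
width: 0.526
gripper_force: 55.0
```

```bash
python3 -m crank '[[[-0.01,0,-0.01],0.5],[[0,0,0],0.5],[[0,0,0],0.5]]' && python3 -m crank '[[[0,0,0],0.5],[[0,0,0],0.5],[[0,0,0],0.5]]'; python3 -c "
from cell import get_state;s=get_state();print(s['ft_torque'],s['wrist_force'],s['q'])"
```

```text
time: 4.48
ee_pos: [508.4, -165.5, 166.7]
tcp_rot: [1.921, 2.479, 0.002]
wrist_force: [0.1, 1.8, 17.0]
width: 0.529
gripper_force: 55.0
time: 4.73
ee_pos: [508.6, -165.6, 166.7]
tcp_rot: [1.729, 2.615, 0.001]
wrist_force: [-0.3, 2.3, 15.8]
width: 0.527
gripper_force: 55.0
[ 0.28695755  0.13442451 -0.04635719] [-0.27377565  2.27158422 15.79210191] [-5.23767078e-01  2.76285378e-01  1.66479332e+00  6.09306026e-04
  1.19436560e+00 -9.26357173e-01]
```

```bash
python3 -m crank '[[[0,0,-0.025],0.5],[[0,0,0],0.5],[[0,0,0],0.5]]' && python3 -m crank '[[[0,0,0],0.5],[[0,0,-0.01],0.5],[[0,0,0],0.5]]' && python3 -m crank '[[[0,0,-0.01],0.5],[[0,0,0],0.5],[[0,0,0],0.5]]'; python3 -c "
from cell import get_state;s=get_state();print(s['ft_torque'],s['wrist_force'],s['q'])"
```

```text
time: 4.98
ee_pos: [508.9, -165.8, 166.7]
tcp_rot: [1.528, 2.737, 0.001]
wrist_force: [0.3, 1.0, 17.9]
width: 0.526
gripper_force: 55.0
time: 5.23
ee_pos: [509.0, -165.8, 166.7]
tcp_rot: [1.319, 2.843, -0.0]
wrist_force: [-1.3, 2.5, 19.1]
width: 0.529
gripper_force: 55.0
time: 5.48
ee_pos: [509.1, -165.8, 166.7]
tcp_rot: [1.102, 2.934, -0.001]
wrist_force: [-0.1, 2.6, 20.1]
width: 0.527
gripper_force: 55.0
[ 0.35946525  0.16868694 -0.12701188] [-0.09703998  2.60305727 20.1300106 ] [-5.23653645e-01  2.76297948e-01  1.66490030e+00  7.51856363e-04
  1.19258983e+00 -1.37626753e+00]
```

```bash
python3 -m crank '[[[0,0,0],0.5],[[0,0,0],0.5],[[0,0,0],0.5]]' && python3 -m crank '[[[0,0,0],0.5],[[0,0,0],0.5],[[0,0,0],0]]' && python3 -m crank '[[[0,0,0],0],[[0,0,0],0]]'; python3 -c "
from cell import get_state;s=get_state();print(s['ft_torque'],s['wrist_force'],s['q'])"
```

```text
time: 5.73
ee_pos: [509.2, -165.7, 166.7]
tcp_rot: [0.879, 3.008, -0.002]
wrist_force: [-0.2, 1.2, 20.3]
width: 0.532
gripper_force: 55.0
time: 5.98
ee_pos: [509.2, -165.7, 166.7]
tcp_rot: [0.727, 3.048, -0.002]
wrist_force: [-0.5, 2.1, 20.4]
width: 0.531
gripper_force: 55.0
time: 6.15
ee_pos: [509.2, -165.7, 166.7]
tcp_rot: [0.731, 3.048, -0.002]
wrist_force: [-0.3, 1.1, 20.5]
width: 0.529
gripper_force: 55.0
[0.45694184 0.17880561 0.02318972] [-0.33054741  1.13930845 20.51235576] [-5.23581344e-01  2.76299894e-01  1.66490718e+00  8.00593360e-04
  1.19259601e+00 -1.62411048e+00]
```

```bash
python3 -m crank '[[[0,0,0.15],0],[[0,0,0.15],0],[[0,0,0],0]]' && python3 -m crank '[[[0,0,0.1],0],[[0,0,0.1],0],[[0,0,0],0]]'
```

```text
time: 6.4
ee_pos: [509.0, -165.6, 171.3]
tcp_rot: [0.731, 3.048, -0.002]
wrist_force: [3.1, -0.1, 7.5]
width: 0.529
gripper_force: 55.0
time: 6.65
ee_pos: [508.7, -165.6, 174.5]
tcp_rot: [0.732, 3.05, -0.001]
wrist_force: [2.9, -1.4, 3.9]
width: 0.53
gripper_force: 55.0
```

```bash
python3 -m crank '[[[0,0,0.15],0],[[0,0,0.15],0],[[0,0,0],0]]' && python3 -m crank '[[[0,0,0.4],0],[[0,0,0.4],0],[[0,0,0.4],0],[[0,0,0.4],0],[[0,0,0],0]]'
```

```text
time: 6.9
ee_pos: [506.1, -164.6, 179.0]
tcp_rot: [-0.732, -3.054, -0.0]
wrist_force: [-0.4, 0.6, -1.1]
width: 0.53
gripper_force: 55.0
time: 7.32
ee_pos: [507.5, -165.3, 213.2]
tcp_rot: [0.732, 3.052, -0.002]
wrist_force: [0.4, -0.3, -1.0]
width: 0.528
gripper_force: 55.0
```

The cap is free: no load remains and the grip is held at the same width. I'm carrying it to the tray.

```bash
python3 -m crank '[[[0,0,1],0],[[-0.1,0.4,0.3],0],[[-0.17,1,0],0],[[-0.17,1,0],0],[[-0.17,1,0],0]]' && python3 -m crank '[[[-0.17,1,0],0],[[-0.17,1,0],0],[[-0.17,1,0],0],[[-0.17,1,0],0],[[-0.17,1,0],0]]' && python3 -m crank '[[[-0.17,1,0],0],[[-0.17,1,0],0],[[-0.17,1,0],0],[[-0.17,1,0],0],[[-0.17,1,0],0]]' && python3 -m crank '[[[-0.17,1,0],0],[[-0.17,1,0],0],[[-0.17,1,0],0],[[-0.17,0.6,0],0],[[0,0,0],0]]' 
python3 - <<'E'
from h import *
s=get_state();print(s['ee_pos'],s['wrist_force'],s['q'])
snap('scene','s1');c=snap('side','d1');X=cloud(load('d0'))
P=X.reshape(-1,3);m=(np.hypot(P[:,0]-450,P[:,1]-175)<200)&(P[:,2]>60)&(P[:,2]<170)
print(np.nanmin(P[m],0),np.nanmax(P[m],0))
a=load('s0');P=cloud(a)[225:275,335:375].reshape(-1,3);P=P[P[:,2]>60];print('bottle',P.mean(0))
E
```

```text
time: 7.73
ee_pos: [494.0, -95.8, 237.0]
tcp_rot: [0.734, 3.054, 0.0]
wrist_force: [0.8, 0.2, 0.1]
width: 0.527
gripper_force: 55.0
time: 8.15
ee_pos: [476.8, 4.6, 236.9]
tcp_rot: [0.733, 3.055, 0.0]
wrist_force: [0.0, 0.7, -0.5]
width: 0.532
gripper_force: 55.0
time: 8.57
ee_pos: [459.7, 104.6, 237.0]
tcp_rot: [0.732, 3.055, 0.0]
wrist_force: [0.0, -0.4, -0.8]
width: 0.527
gripper_force: 55.0
time: 8.98
ee_pos: [445.5, 177.6, 236.9]
tcp_rot: [-0.728, -3.055, -0.002]
wrist_force: [-1.2, 0.2, -0.6]
width: 0.528
gripper_force: 55.0
[445.54148116 177.57893277 236.91172376] [-1.22472565  0.22961992 -0.63649621] [ 1.45309446e-01  1.23537459e-01  1.67862710e+00  1.12699198e-03
  1.33953497e+00 -9.57687086e-01]Traceback (most recent call last):
  File "<stdin>", line 5, in <module>
    res = np.fmin.reduce(a, axis=axis, out=out, **kwargs)
ValueError: zero-size array to reduction operation fmin which has no identity
```

View pics/s1.png

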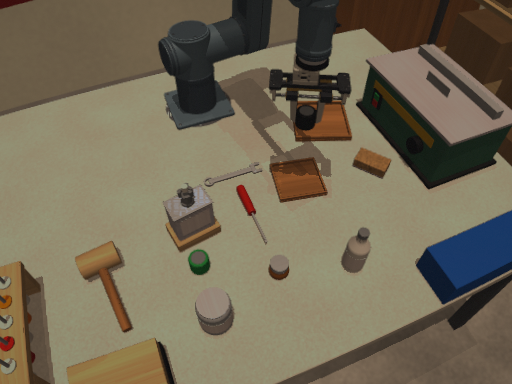

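The cap is in the gripper at (306,117), the tin is open at (187,192), and nothing else has moved. Nothing tall stands near the small tray at (298,179), so I'm lowering.

```bash
python3 -m crank '[[[0.1,-0.05,-1],0],[[0.1,0,-1],0],[[0,0,-1],0],[[0,0,-1],0],[[0,0,-1],0]]' && python3 -m crank '[[[0,0,-1],0],[[0,0,-1],0],[[0,0,-1],0],[[0,0,-0.8],0],[[0,0,-0.6],0]]' && python3 -m crank '[[[0,0,-0.3],0],[[0,0,-0.2],0],[[0,0,0],0],[[0,0,0],0]]'
```

```text
time: 9.5
ee_pos: [451.1, 173.2, 136.2]
tcp_rot: [0.734, 3.054, -0.0]
wrist_force: [-0.2, -1.0, -1.5]
width: 0.529
gripper_force: 55.0
time: 9.92
ee_pos: [450.3, 173.0, 47.5]
tcp_rot: [-0.734, -3.053, 0.001]
wrist_force: [0.7, -0.1, -0.3]
width: 0.526
gripper_force: 55.0
time: 10.25
ee_pos: [451.3, 174.0, 39.4]
tcp_rot: [0.733, 3.054, 0.0]
wrist_force: [0.3, 0.0, 0.1]
width: 0.527
gripper_force: 55.0
```

```bash
python3 -m crank '[[[0,0,-0.2],0],[[0,0,-0.2],0],[[0,0,0],0],[[0,0,0],0]]' && python3 -m crank '[[[0,0,-0.1],0],[[0,0,0],0],[[0,0,0],0]]' && python3 -m crank '[[[0,0,-0.1],0],[[0,0,0],0],[[0,0,0],0]]'
```

```text
time: 10.58
ee_pos: [450.7, 174.2, 30.9]
tcp_rot: [-0.732, -3.055, 0.0]
wrist_force: [-0.4, -0.2, -1.2]
width: 0.529
gripper_force: 55.0
time: 10.83
ee_pos: [450.8, 174.2, 28.9]
tcp_rot: [-0.733, -3.055, 0.0]
wrist_force: [-0.0, 0.3, -1.1]
width: 0.525
gripper_force: 55.0
time: 11.08
ee_pos: [450.7, 174.2, 26.8]
tcp_rot: [-0.733, -3.055, 0.0]
wrist_force: [-0.7, -0.6, -0.4]
width: 0.53
gripper_force: 55.0
```

```bash
python3 -m crank '[[[0,0,-0.05],0],[[0,0,0],0],[[0,0,0],0]]' && python3 -m crank '[[[0,0,-0.05],0],[[0,0,0],0],[[0,0,0],0]]'
```

```text
time: 11.33
ee_pos: [450.8, 174.2, 25.9]
tcp_rot: [-0.733, -3.055, 0.0]
wrist_force: [-0.1, -0.1, -0.7]
width: 0.524
gripper_force: 55.0
time: 11.58
ee_pos: [450.9, 174.2, 25.8]
tcp_rot: [0.732, 3.055, 0.0]
wrist_force: [-1.9, -0.2, 9.2]
width: 0.528
gripper_force: 55.0
```

The cap is seated on the tray floor. I'm relieving the load slightly, opening partway, and retreating straight up.

```bash
python3 -m crank '[[[0,0,0.03],0],[[0,0,0],0]]' && python3 -m crank '[[[0,0,0],0],[[0,0,0],0],[[0,0,0],0],[[0,0,0],0],[[0,0,0],0]]' 0.2 && python3 -m crank '[[[0,0,0],0],[[0,0,0],0],[[0,0,0.1],0],[[0,0,0.3],0],[[0,0,0.6],0]]' && python3 -m crank '[[[0,0,1],0],[[0,0,1],0],[[0,0,1],0],[[0,0,1],0],[[0,0,1],0]]' && python3 -m crank '[[[0,0,1],0],[[0,-1,1],0],[[0,-1,0],0],[[0,-1,0],0],[[0,0,0],0]]'
python3 - <<'E'
from h import *
c=snap('side','d2');a=snap('scene','s2');X=cloud(c);P=X.reshape(-1,3)
m=(np.hypot(P[:,0]-450,P[:,1]-175)<45)&(P[:,2]>40)&(P[:,2]<60);Q=P[m];print(m.sum(),np.median(Q[:,2]),cv2.minEnclosingCircle(Q[:,:2].astype(np.float32)))
cv2.imwrite('pics/v2.png',np.hstack([cv2.resize(i['pixels'][80:340,:][:,:,::-1],(400,300)) for i in(a,c)]))
E
```

```text
time: 11.75
ee_pos: [451.0, 174.2, 25.8]
tcp_rot: [0.733, 3.054, 0.0]
wrist_force: [-1.5, 0.0, 5.1]
width: 0.527
gripper_force: 55.0
time: 12.17
ee_pos: [450.7, 174.2, 25.4]
tcp_rot: [-0.733, -3.055, 0.0]
wrist_force: [-0.3, -0.8, 0.4]
width: 0.792
gripper_force: 0.0
time: 12.58
ee_pos: [449.8, 174.1, 45.1]
tcp_rot: [-0.732, -3.053, 0.001]
wrist_force: [-0.6, 0.7, 1.0]
width: 0.8
gripper_force: 0.0
time: 13.0
ee_pos: [450.7, 174.2, 147.1]
tcp_rot: [0.733, 3.055, 0.0]
wrist_force: [0.6, 0.1, 0.7]
width: 0.8
gripper_force: 0.0
time: 13.42
ee_pos: [451.1, 111.9, 186.6]
tcp_rot: [0.735, 3.053, -0.001]
wrist_force: [1.1, -0.2, -0.0]
width: 0.801
gripper_force: 0.0
189 50.744636301575916 ((451.57257080078125, 176.172607421875), 26.461923599243164)
```

View pics/v2.png

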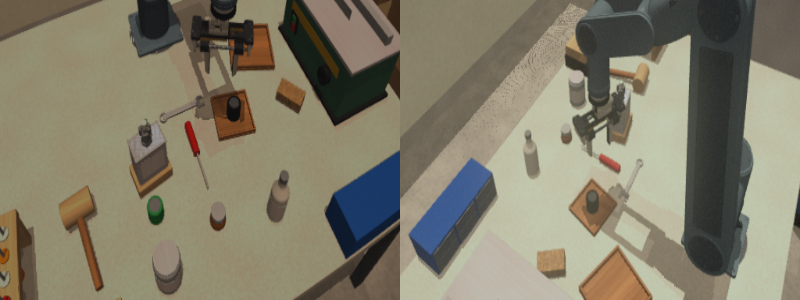

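The cap stands upright in the small tray, at (235,107) in the left half and (592,201) in the right. Its top is 50.7 mm up, which matches open side down on the tray floor. The gripper is clear of it and the other things are undisturbed.

```bash
python3 -c "
from cell import sign_off;print(sign_off())"
```

```text
the job is handed in; nothing more can be done
None
```

The tin is open and the job is handed in: the cap sits open side down in the smaller tray, released, with the other things where they were; pushing force peaked at about 20.5 N and it took about 13.5 s.

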